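# Lay the tall media bottle down on the slant rest

## Task

Two square amber bottles stand on the white board of a slant rest. Tip the taller one over towards the robot so that it ends lying on its side, leaning on the rest's rubber stop bar, and lower it gently all the way: never let it drop onto the bar. Push and steady it with the fingertips only, its foot staying on the board about where it stands: no lifting or carrying. Leave the shorter bottle upright and the other things where they are.

Things in the scene. Friction and masses are not known exactly. Their poses are not given: they have to be found in the camera images.
- slant_rest: Slant rest, fixed: a white board 220 (x) x 270 (y) x 10 mm thick with a rubber bar across it on the robot's side. Origin on the bench, z up; the board spans x -100 to +120, y -135 to +135 mm. Its -x axis points to the robot's side: the direction in which the bottle is tipped (yaw up to 0.4 rad). The bench before it is free for about 120 mm.
- stop_bar (a point): The middle of the top face of the rubber stop bar, 49 mm above the bench (39 mm above the board) and 81 mm to -x of the rest's origin. The bar is 16 mm wide (x), 10 mm thick, 250 mm long (y), on three 12 mm wide legs.
- tall_bottle: The taller bottle, loose, closed, 0.24 to 0.39 kg: square amber body 50 x 50 mm, 140 mm high, neck 32 mm wide, white round cap 38 mm wide from 168 mm to the top at 200 mm. Origin at the centre of its underside, z to the cap, -x to the stop bar (yaw within 0.1 rad of the rest's). Stands in one of two places on the board, 60 mm to +y or -y of the rest's middle.
- foot_edge (a point): Middle of the tall bottle's lower edge on its -x side, on the board (10 mm above the bench): the edge about which it tips. The centre of mass is about 85 mm up, so the bottle overbalances at about 0.29 rad of tilt and then falls of itself unless something in front holds it. Lying on the bar its axis is about 1.2 rad from vertical.
- cap_centre (a point): Centre of the tall bottle's cap, on its axis, 184 mm from its underside, 16 mm below the top. When the bottle lies on the bar the cap is beyond the bar with free space underneath.
- short_bottle: The shorter bottle, loose, same shape and materials but its body is 60 mm high, cap from 88 to 120 mm. Origin at the centre of its underside. Stands in the other place on the board, about 120 mm beside the tall one. To be left standing.
- beaker: Glass beaker, 68 mm wide, 85 mm high, on the bench some 215 mm to the rest's -y side. Origin at the centre of its underside. To be left alone.
- jar: White jar with lid, 56 mm wide, 75 mm high, on the bench some 210 mm to the rest's +y side. Origin at the centre of its underside. To be left alone.
- vial: Small vial, 26 mm wide, 55 mm high, on the bench behind the rest (its +x side). Origin at the centre of its underside. To be left alone.
- spatula: Small double-ended steel spatula, 170 mm long, 12 mm wide, 5 mm thick, lying flat on the bench behind the rest (its +x side), along the rest's y. Origin at its middle. To be left alone.

How it is judged:
By the outcome, as a careful person would: the job done as asked, in the order asked, and still so for the second after the job is handed in, with the robot touching nothing.
It also fails if it takes over 54 s, if anything falls off the work surface, if the arm or the gripper's body presses on something with over 40 N, if the wrist force passes 120 N, or if a joint passes its speed limit or range.

## Robot

A 6-joint arm with a two-finger parallel gripper is mounted at the origin on the work surface. World frame = base frame: x ahead of the robot, y to its left, z up, the work surface at z = 0. Lengths are in m, angles in degrees, forces in N, time in s.
With the tool pointing down it reaches from about 0.25 to 0.725 m from the base axis. Payload 9.7 kg.
Tool frame: the origin (TCP) lies midway between the tips of the shut fingers; the grasp point (between the pads) lies 19 mm behind it (grip_point_offset is the distance from the TCP to the grasp point, in m); y points along the fingers, z is the direction in which the jaws open and shut, and the axes are right-handed (so a half turn about y gives the same grasp; the last joint's range is limited). The gripper opens to 85 mm and grips with 20 to 120 N. Pads are 22 mm wide; open, the fingers measure 114 mm over their backs; the gripper's body (76 mm by 85 mm) begins 54 mm behind the grasp point. The pads swing forward as they close: fully open they stand 13 mm farther back than shut.
Start: joints at [-69.328, 4.979, 10.078, 95.1, 0, 90], TCP at [0.194, -0.515, 0.231] pointing down, gripper open.
Joint ranges: [-179.16, 179.16], [-48.56, 103.87], [-65.8, 70.77], [-126.05, 130.52], [-82.76, 87.17], [-180, 180]. Speed limits (degrees/s): [127.2, 127.2, 147.25, 180, 180, 180].

## Interface

Orientations are given as [roll, pitch, yaw] about the fixed x, y, z axes, in that order (R = Rz(yaw) Ry(pitch) Rx(roll)).
In Python, from workcell import get_obs, camera, job_done, grip_point_offset gives the robot as it stands.
- The arm moves only by the tool move_arm, never from a script. Its argument "deltas" is a list that holds one entry, the list of rows, each a list of 4 numbers: the shift along the tool's x, y, z in m, then the turn about the tool's y in degrees. A call has 1 to 5 rows; each row is the pose to reach, as a shift and turn from the pose commanded when the call began, along the tool's axes at that moment; what a row does not reach only later rows make up. A row lasts 1/10 s, in which the tool goes at most 50 mm and 8.59 degrees, less where a joint would pass 70% of its speed; a pose out of reach is approached as far as the arm can. A call with a gripper value outside its range is refused whole. "claw" is the finger opening in m, from 0 to 0.0854, set as the call begins (left out, the last holds). The fingers move at their own pace and stop on an object; "newtons" is the grip in N (left out, the last holds). Time passes only in rows, so rows that repeat a pose let the fingers close. It gives the time, the measured TCP pose, the force and the opening at its end, in the units of the state.
- get_obs(): the state, without advancing time (a new reading comes with each control period).
- camera(name): name is "side" or "top" or "wrist"; returns a dict with "color" (480x640x3 uint8, blue, green, red), "range_z" (480x640 float32, m along the optical axis (not along the pixel's ray), 0 where there is no reading), "fx", "fy", "cx", "cy" (pixels), "T" (4x4, takes a point from camera to world coordinates). Camera axes: x right, y down, z forward; pixel columns grow to the right and rows downward; lengths in m; the calibration is good to about 2 mm. The wrist camera is an equidistant fisheye: a pixel r from the principal point sees the ray r / f radians off the axis. A picture is of the moment at which its call begins.
- job_done(): hands the job in, once; it reports no verdict.
The state is a dict: "time": time; "q": joint angles; "qd": joint speeds; "joint_efforts": joint torques, N m; "ee_pos": TCP position; "tcp_rot": TCP orientation; "wrist_force": force on the tool from outside, world axes, zero at the start; "torque": the same for the moment, N m; "opening": finger opening in m.
Only numpy, scipy, OpenCV 4.12 (cv2) and the standard library are available. Lean on these libraries where they do the work, as an engineer would, in place of code of your own. Each camera call takes 0.05 s, during which the arm holds its last target. There are 200 camera calls.

## Working session

There is one attempt and no reset: what is moved stays moved. The work goes in short steps, Python scripts to look and compute and a tool call to move; the robot and the scene stay as the last step left them, time stands still between calls to the robot, and variables do not carry over. Pictures are saved under pics/ and viewed, about 8 in all and at most 12, crops included, and the job is handed in when it is done.

Besides the shell and the picture viewer there is one more tool, called as name([rows], argument=value, ...), one row to a line, values as JSON. move_arm: Moves the arm, as the interface text tells. Its arguments: {"type":"object","properties":{"deltas":{"type":"array"},"claw":{"type":"number"},"newtons":{"type":"number"}},"required":["deltas"]}

```bash
mkdir -p pics; ls
python3 - <<'E'
from workcell import *
import cv2,numpy as np
o=get_obs();print(o, grip_point_offset)
for n in("side","top"):
    c=camera(n);cv2.imwrite(f"pics/{n}0.png",c["color"]);np.savez(f"{n}0.npz",**c)
    print(n,c["fx"],c["fy"],c["cx"],c["cy"],np.round(c["T"],3).tolist(),(c["range_z"]>0).mean())
E
```

```text
pics
{'time': 0.0, 'q': array([-6.93277147e+01,  5.01246624e+00,  1.00336307e+01,  9.50999229e+01,
       -7.94760334e-04,  8.99995961e+01]), 'qd': array([-0.04511757, -0.01937517, -0.00770808,  0.04533718,  0.058367  ,
        0.0761777 ]), 'joint_efforts': array([-2.25265967e-04, -5.20381773e+01,  4.64811873e+01,  1.60020887e-02,
        4.16513842e-05,  3.33622729e-06]), 'ee_pos': array([ 0.19407545, -0.51436929,  0.23056259]), 'tcp_rot': array([-9.00787584e+01, -7.94204447e-04, -1.59327310e+02]), 'wrist_force': array([ 0.56904251, -0.61319625,  1.27420369]), 'torque': array([ 0.03689662,  0.05389439, -0.01186433]), 'opening': 0.08538584886885109} 0.0187
side 613.4377380544622 613.4377380544622 327.33181916017384 239.32594034436838 [[0.896, -0.282, 0.342, 0.28], [-0.443, -0.558, 0.701, -0.71], [-0.007, -0.78, -0.626, 0.807], [0.0, 0.0, 0.0, 1.0]] 0.995947265625
top 524.1916898552482 524.1916898552482 316.4077792715783 239.34070262077552 [[-0.024, -0.994, 0.103, 0.559], [-0.999, 0.02, -0.04, 0.054], [0.038, -0.104, -0.994, 0.979], [0.0, 0.0, 0.0, 1.0]] 0.9959602864583333
```

View pics/side0.png

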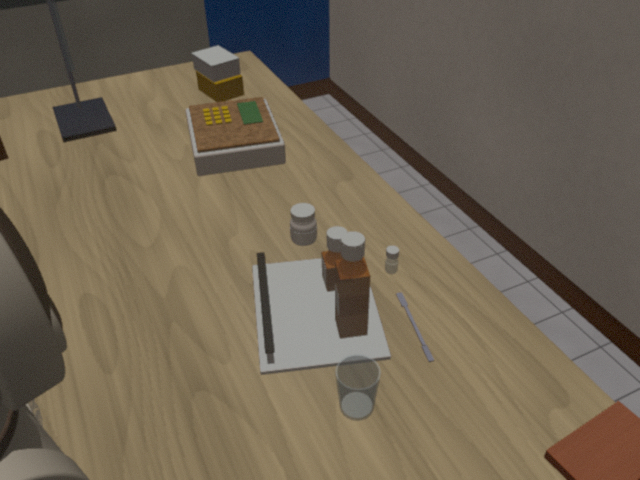

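View pics/top0.png

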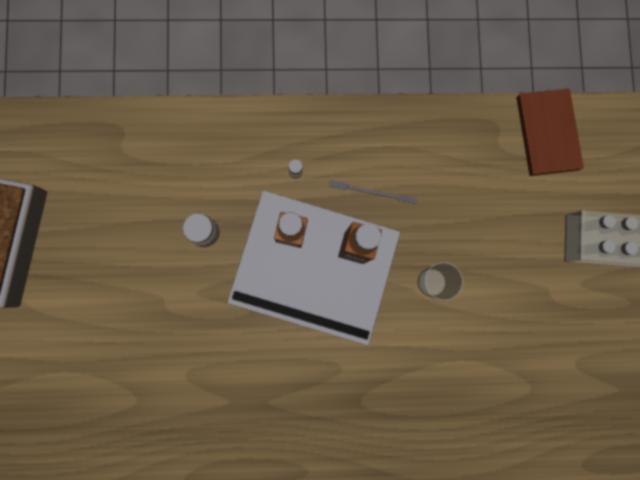

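The side view shows the tall bottle nearest that camera (cap at 352,245; foot about 350,330), with the short one behind it. The top view has the tall cap at (367,237), the short cap at (290,224), the bar from (233,297) to (368,333), the beaker at (440,282), the vial at (295,167) and the spatula around (373,192).

```bash
cat > h.py <<'E'
import numpy as np
def cloud(c):
    z=c["range_z"];v,u=np.mgrid[:480,:640]
    P=np.stack([(u-c["cx"])/c["fx"]*z,(v-c["cy"])/c["fy"]*z,z],-1)
    return P@c["T"][:3,:3].T+c["T"][:3,3]
E
python3 - <<'E'
import numpy as np,cv2
from h import *
c=np.load("top0.npz");P=cloud(c);I=c["color"].astype(int)
r=np.zeros((480,640),bool);r[185:350,225:405]=1
Z=P[...,2]
def rep(n,m,tall=False):
    q=P[m];print(n,m.sum(),q.mean(0).round(4),q.min(0).round(3),q.max(0).round(3))
    (cx,cy),(w,h),a=cv2.minAreaRect((q[:,:2]*1000).astype(np.float32));print("   rect",round(cx,1),round(cy,1),round(w,1),round(h,1),round(a,1))
white=(I.min(-1)>110)
rep("tallcap",r&(Z>.2)&(Z<.22)); rep("shortcap",r&(Z>.123)&(Z<.137))
rep("bar",r&(Z>.042)&(Z<.055)&(I.max(-1)<70)); rep("board",r&(abs(Z-.01)<.006)&(I.min(-1)>90))
c2=np.load("side0.npz");P2=cloud(c2);I2=c2["color"].astype(int)
m=np.zeros((480,640),bool);m[250:345,325:375]=1
b=m&(I2[...,2]-I2[...,0]>25)&(P2[...,2]>.02)&(P2[...,2]<.16)
q=P2[b];q=q[q[:,0]<.7];print(len(q),q.min(0),q.max(0))
rep2=q[(abs(q[:,2]-.15)<.004)];print("bodytop",len(rep2),cv2.minAreaRect((rep2[:,:2]*1000).astype(np.float32)))
cv2.imwrite("pics/z.png",cv2.resize(c2["color"][190:370,240:420],None,fx=3.3,fy=3.3))
m=np.abs(P[...,2]-.15)<.006; m&=r; rep("topview body top",m)
E
```

```text
tallcap 526 [ 0.6415 -0.0529  0.2097] [ 0.623 -0.071  0.2  ] [ 0.66  -0.035  0.214]
   rect 641.7 -53.1 36.5 37.3 88.7
shortcap 459 [0.6698 0.0546 0.13  ] [ 0.613 -0.066  0.124] [0.691 0.081 0.137]
   rect 658.2 3.1 159.5 46.3 72.0
bar 1165 [0.5265 0.0462 0.0492] [ 0.479 -0.07   0.042] [0.666 0.166 0.055]
   rect 596.0 24.2 246.7 168.7 71.9
board 13673 [0.6068 0.0231 0.0101] [ 0.465 -0.14   0.004] [0.762 0.18  0.016]
   rect 638.7 9.9 270.7 283.4 71.9
1391 [ 0.61102286 -0.08792863  0.02027609] [0.67767627 0.08898835 0.15998445]
bodytop 299 ((641.673583984375, -57.22785949707031), (52.59665298461914, 50.33298110961914), 71.77777862548828)
topview body top 344 [ 0.6365 -0.046   0.1507] [ 0.612 -0.084  0.144] [ 0.672 -0.024  0.156]
   rect 642.0 -53.7 50.3 50.3 72.3
```

move_arm([
  [[-0.036, -0.016, -0.016, 7.8], [-0.072, -0.032, -0.032, 15.5], [-0.108, -0.048, -0.049, 23.3], [-0.144, -0.064, -0.065, 31], [-0.18, -0.08, -0.081, 38.8]],
], claw=0.0854, newtons=20)

```text
time: 0.6
ee_pos: [0.3348, -0.3739, 0.3117]
tcp_rot: [-90.0, -0.0, 161.5]
wrist_force: [1.0, 0.6, 0.6]
opening: 0.0852
```

```bash
python3 -c "
from workcell import *
print(get_obs())"
```

```text
{'time': 0.6, 'q': array([-4.81658766e+01,  1.02448810e+00,  1.50751492e+01,  1.04068573e+02,
        1.96618398e-03,  1.50295204e+02]), 'qd': array([4.47355691e+01, 2.47990692e+00, 2.06996971e+01, 1.83639087e+01,
       5.21968128e-02, 1.21844163e+02]), 'joint_efforts': array([-6.70268610e+00, -4.80916464e+01,  4.25814593e+01, -3.24142780e-01,
       -2.46181857e-02, -3.57947946e+00]), 'ee_pos': array([ 0.33475668, -0.37394185,  0.31170694]), 'tcp_rot': array([-9.00105839e+01, -1.45841474e-02,  1.61538920e+02]), 'wrist_force': array([0.99949999, 0.60170816, 0.61801225]), 'torque': array([-0.0737896 , -0.04921123, -0.02220638]), 'opening': 0.08521203305949879}
```

move_arm([
  [[-0.013, 0, -0.025, -8.5], [-0.025, 0, -0.05, -17], [-0.038, 0, -0.076, -25.5], [-0.05, 0, -0.101, -34], [-0.063, 0, -0.126, -42.5]],
])

```text
time: 1.1
ee_pos: [0.4337, -0.2741, 0.311]
tcp_rot: [-90.0, -0.0, -155.3]
wrist_force: [0.2, -1.8, -0.4]
opening: 0.0853
```

move_arm([
  [[0, 0, 0, -8.5], [0, 0, 0, -17], [0, 0, 0, -25.5], [0, 0, 0, -34], [0, 0, 0, -42.5]],
])

```text
time: 1.6
ee_pos: [0.433, -0.275, 0.3109]
tcp_rot: [-90.0, 0.0, -112.8]
wrist_force: [0.6, 1.1, -0.3]
opening: 0.0855
```

move_arm([
  [[0, 0, 0, -8.5], [0, 0, 0, -17], [0, 0, 0, -25.5], [0, 0, 0, -34], [0, 0, 0, -42.5]],
])

```text
time: 2.1
ee_pos: [0.433, -0.2751, 0.3109]
tcp_rot: [-90.0, 0.0, -70.3]
wrist_force: [-0.4, -0.4, 0.1]
opening: 0.0853
```

move_arm([
  [[0, 0, 0, -8.5], [0, 0, 0, -17], [0, 0, 0, -25.5], [0, 0, 0, -34], [0, 0, 0, -42.5]],
])

```text
time: 2.6
ee_pos: [0.433, -0.2751, 0.3109]
tcp_rot: [-90.0, 0.0, -27.8]
wrist_force: [-0.1, -0.9, -0.4]
opening: 0.0852
```

move_arm([
  [[0.012, 0, 0.044, -2], [0.025, 0, 0.088, -4], [0.037, 0, 0.131, -6], [0.049, 0, 0.175, -8], [0.062, 0, 0.219, -9.7]],
])

```text
time: 3.1
ee_pos: [0.5919, -0.1097, 0.311]
tcp_rot: [-90.0, 0.0, -18.4]
wrist_force: [-0.8, -0.8, 0.6]
opening: 0.0852
```

move_arm([
  [[0.004, 0, 0.025, 0], [0.008, 0, 0.05, 0], [0.008, 0, 0.073, 0], [0.008, 0, 0.073, 0]],
])

```text
time: 3.5
ee_pos: [0.6223, -0.0421, 0.3102]
tcp_rot: [-90.0, 0.1, -18.3]
wrist_force: [0.5, -0.8, -0.9]
opening: 0.0853
```

Run:
```python
from workcell import *
import cv2,numpy as np
from h import *
o=get_obs();print(o["ee_pos"],o["tcp_rot"],o["q"])
c=camera("wrist");np.savez("w1.npz",**c);cv2.imwrite("pics/w1.png",c["color"])
print(c["fx"],c["cx"],c["cy"],c["T"].round(3).tolist())
```

```text
[ 0.62234584 -0.04205076  0.31017092] [-89.99327305   0.09288555 -18.26689129] [-3.87901772e+00  1.90967359e+01  3.56589562e+01  1.06650521e+02
  2.95966142e-02  1.43878562e+01]
371.64829954431775 313.33510921864917 241.99846000059927 [[0.313, 0.899, 0.307, 0.544], [0.95, -0.296, -0.101, -0.016], [0.0, 0.323, -0.947, 0.453], [0.0, 0.0, 0.0, 1.0]]
```

View pics/w1.png

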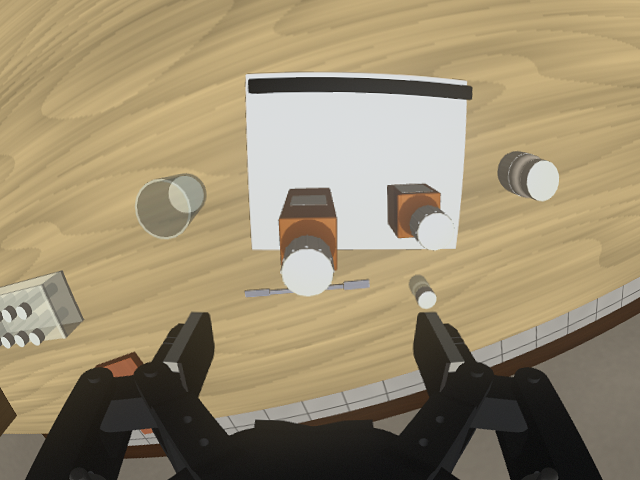

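The wrist view has the tall cap at (307,271), which gives (0.642,-0.053) and agrees with the top view. The bar is beyond it and the gripper is square to the bottle. Next I centre over the cap and go down.

move_arm([
  [[0.012, 0, -0.003, 0], [0.022, 0, -0.005, 0], [0.022, 0.02, -0.005, 0], [0.022, 0.05, -0.005, 0], [0.022, 0.05, -0.005, 0]],
])

```text
time: 4.05
ee_pos: [0.6392, -0.0572, 0.2567]
tcp_rot: [-90.1, 0.4, -18.5]
wrist_force: [-0.9, 0.0, -0.8]
opening: 0.0853
```

move_arm([
  [[0, 0.03, 0, 0], [0, 0.06, 0, 0], [0, 0.086, 0, 0], [0, 0.086, 0, 0]],
])

```text
time: 4.45
ee_pos: [0.6396, -0.0567, 0.1731]
tcp_rot: [-90.1, 0.2, -18.5]
wrist_force: [-1.2, -0.6, 0.3]
opening: 0.0852
```

Run:
```python
from workcell import *
import cv2,numpy as np
o=get_obs();print(o["ee_pos"],o["tcp_rot"],o["wrist_force"])
cs=camera("side")["color"][150:390,200:520]; w=camera("wrist")["color"]
cv2.imwrite("pics/a2.png",np.hstack([cv2.resize(cs,(480,360)),cv2.resize(w[:, 160:480],(320,360))[:, :]]))
```

```text
[ 0.63963958 -0.05670382  0.17314447] [-90.06384981   0.24471749 -18.45905005] [-1.17405528 -0.62327832  0.25624248]
```

View pics/a2.png

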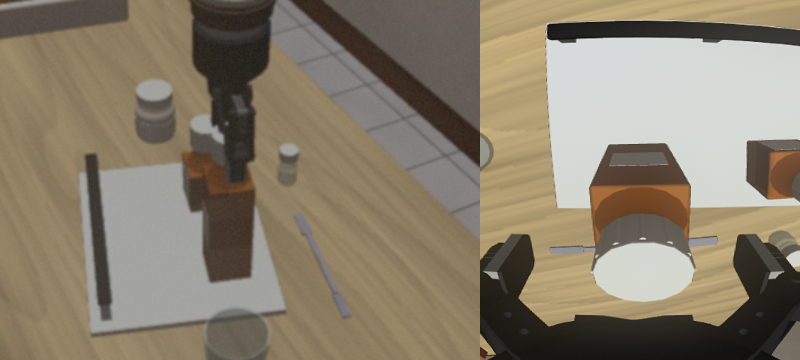

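The fingers straddle the cap, with the cap about 2 mm towards +z of the midline. I correct that and close in two steps.

move_arm([
  [[0.002, 0, 0.003, 0], [0.002, 0, 0.003, 0], [0.002, 0, 0.003, 0], [0.002, 0, 0.003, 0], [0.002, 0, 0.003, 0]],
], claw=0.046, newtons=20)

```text
time: 5.05
ee_pos: [0.6438, -0.0539, 0.1755]
tcp_rot: [-90.0, -0.0, -18.4]
wrist_force: [0.4, 0.1, -0.1]
opening: 0.0461
```

move_arm([
  [[0, 0, 0, 0], [0, 0, 0, 0], [0, 0, 0, 0], [0, 0, 0, 0], [0, 0, 0, 0]],
], claw=0.034)

```text
time: 5.55
ee_pos: [0.6438, -0.054, 0.1755]
tcp_rot: [-90.0, -0.0, -18.4]
wrist_force: [0.2, 0.3, 2.5]
opening: 0.0377
```

Run:
```python
from workcell import *
o=get_obs();print(o["ee_pos"],o["tcp_rot"],o["wrist_force"],o["torque"],o["opening"])
import numpy as np
# arc offsets (tool x = -fwd, tool y = down)
for t in np.arange(0,1.301,.08):
    f=.184*np.sin(t)-.025*np.cos(t)+.025; h=.184*np.cos(t)+.025*np.sin(t)-.184
    print(round(t,2),round(-f*1000,1),round(-h*1000,1))
```

```text
[ 0.64377928 -0.0539676   0.17545845] [-8.99989821e+01 -1.10926695e-02 -1.84284118e+01] [0.21961635 0.28135108 2.4991016 ] [-0.03602424  0.10319341 -0.01133277] 0.03774903995983266
0.0 -0.0 -0.0
0.08 -14.8 -1.4
0.16 -29.6 -1.6
0.24 -44.5 -0.7
0.32 -59.1 1.5
0.4 -73.6 4.8
0.48 -87.8 9.2
0.56 -101.6 14.8
0.64 -114.8 21.5
0.72 -127.5 29.2
0.8 -139.6 37.9
0.88 -150.9 47.5
0.96 -161.4 58.0
1.04 -171.0 69.3
1.12 -179.7 81.3
1.2 -187.4 94.0
1.28 -194.1 107.3
```

move_arm([
  [[-0.004, 0, 0, 0], [-0.008, 0, 0, 0], [-0.012, -0.0005, 0, 0], [-0.016, -0.0008, 0, 0], [-0.02, -0.001, 0, 0]],
])

```text
time: 6.05
ee_pos: [0.6248, -0.0476, 0.1766]
tcp_rot: [-90.0, -0.0, -18.4]
wrist_force: [1.2, -1.1, 4.4]
opening: 0.0378
```

```bash
cat > look.py <<'E'
from workcell import *
import cv2,numpy as np,sys
from h import *
o=get_obs();print(o["time"],o["ee_pos"].round(4),o["tcp_rot"].round(1),o["wrist_force"].round(1),o["torque"].round(2),round(o["opening"],4))
c=camera("side");I=c["color"];P=cloud(c);Q=I.astype(int)
ux=np.array([.95,-.314]);uy=np.array([.314,.95]);b=np.array([.642,-.054])-.025*ux  # foot edge
X=(P[...,:2]-b)@ux;Y=(P[...,:2]-b)@uy
m=(Q[...,2]-Q[...,0]>25)&(abs(X+.05)<.13)&(abs(Y)<.04)&(P[...,2]>.013)&(P[...,2]<.2)
s=m&(Y<-.018)  # side face toward camera
if s.sum()>50:
    q=np.stack([-X[s],P[...,2][s]-.01],1)*1000
    r=cv2.minAreaRect(q.astype(np.float32));print("side face n",s.sum(),r);print("lowest",q[q[:,1].argsort()[:5]].round(0).tolist())
    print("box",cv2.boxPoints(r).round(0).tolist())
if len(sys.argv)>1:
    w=camera("wrist")["color"]
    cv2.imwrite(sys.argv[1],np.hstack([cv2.resize(I[150:390,200:520],(480,360)),cv2.resize(w[:,160:480],(320,360))]))
E
python3 look.py pics/b1.png
```

```text
6.05 [ 0.6248 -0.0476  0.1766] [-90.   -0.  -18.4] [ 1.2 -1.1  4.4] [-0.27 -0.53 -0.01] 0.0378
side face n 850 ((-16.705909729003906, 92.61260986328125), (173.66490173339844, 48.84765625), 83.47991180419922)
lowest [[-24.0, 6.0], [-15.0, 8.0], [-14.0, 8.0], [-9.0, 9.0], [-40.0, 9.0]]
box [[-51.0, 9.0], [-2.0, 4.0], [17.0, 176.0], [-31.0, 182.0]]
```

View pics/b1.png

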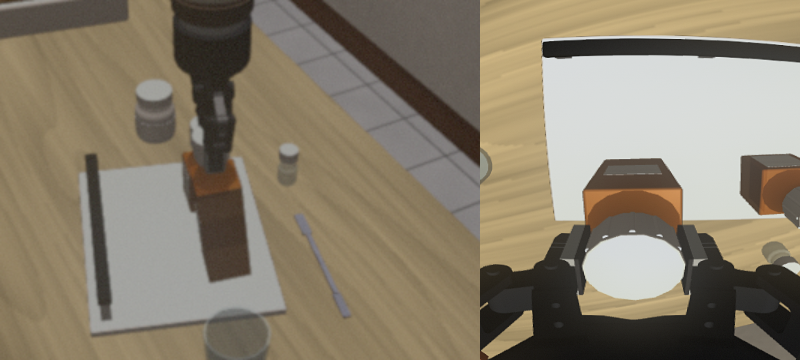

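The bottle is tilting about its front edge at about 0.11 rad. The foot hasn't moved and the forces are low, so I continue along the arc.

move_arm([
  [[-0.006, 0, 0, 0], [-0.012, 0, 0, 0], [-0.018, 0, 0, 0], [-0.024, 0.0005, 0, 0], [-0.03, 0.001, 0, 0]],
])

```text
time: 6.65
ee_pos: [0.5957, -0.038, 0.1748]
tcp_rot: [-90.0, 0.0, -18.4]
wrist_force: [0.9, -0.5, 0.2]
opening: 0.0375
```

move_arm([
  [[-0.005, 0.001, 0, 0], [-0.01, 0.002, 0, 0], [-0.015, 0.0029, 0, 0], [-0.02, 0.0041, 0, 0], [-0.025, 0.0055, 0, 0]],
])

```text
time: 7.15
ee_pos: [0.5722, -0.0301, 0.1697]
tcp_rot: [-90.0, 0.0, -18.4]
wrist_force: [1.0, -0.4, 2.0]
opening: 0.0375
```

```bash
python3 look.py
```

```text
7.15 [ 0.5722 -0.0301  0.1697] [-90.    0.  -18.4] [ 1.  -0.4  2. ] [-0.18 -0.3  -0.07] 0.0375
side face n 883 ((6.2251200675964355, 87.92925262451172), (159.86558532714844, 49.84894561767578), 65.09841918945312)
lowest [[-5.0, 5.0], [-7.0, 8.0], [-7.0, 10.0], [-3.0, 10.0], [-10.0, 10.0]]
box [[-50.0, 26.0], [-5.0, 5.0], [62.0, 150.0], [17.0, 171.0]]
```

move_arm([
  [[-0.005, 0.0014, 0, 0], [-0.0105, 0.0031, 0, 0], [-0.016, 0.0051, 0, 0], [-0.021, 0.0072, 0, 0], [-0.0266, 0.0095, 0, 0]],
])

```text
time: 7.7
ee_pos: [0.547, -0.0217, 0.1601]
tcp_rot: [-90.0, -0.0, -18.4]
wrist_force: [-0.1, -0.3, 3.1]
opening: 0.0373
```

move_arm([
  [[-0.0053, 0.0025, 0, 0], [-0.0106, 0.0053, 0, 0], [-0.0158, 0.0082, 0, 0], [-0.021, 0.0112, 0, 0], [-0.026, 0.0144, 0, 0]],
])

```text
time: 8.2
ee_pos: [0.5222, -0.0135, 0.1456]
tcp_rot: [-90.0, 0.0, -18.4]
wrist_force: [-1.4, 0.1, 3.6]
opening: 0.0375
```

```bash
python3 look.py pics/b2.png
```

```text
8.2 [ 0.5222 -0.0135  0.1456] [-90.    0.  -18.4] [-1.4  0.1  3.6] [-0.13  0.08 -0.02] 0.0375
side face n 1296 ((28.84434700012207, 76.77747344970703), (153.56283569335938, 49.5802116394043), 48.800533294677734)
lowest [[-3.0, 10.0], [1.0, 12.0], [4.0, 12.0], [0.0, 12.0], [-3.0, 12.0]]
box [[-40.0, 35.0], [-3.0, 3.0], [98.0, 118.0], [61.0, 151.0]]
```

View pics/b2.png

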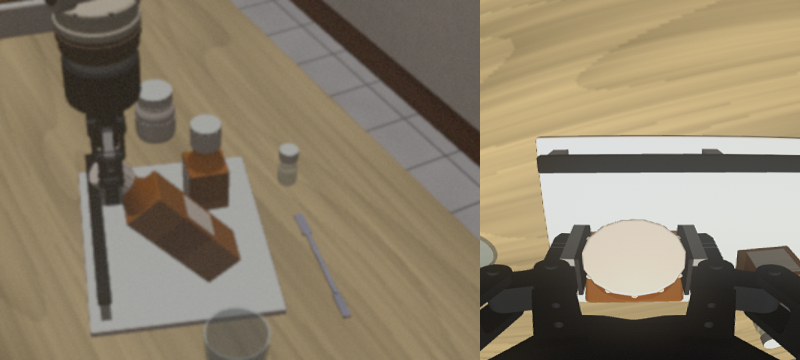

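At 0.72 rad the foot is in place, the short bottle stands and the grip is centred. I continue at the same pace and slow down near the bar.

move_arm([
  [[-0.0049, 0.0034, 0, 0], [-0.0097, 0.0069, 0, 0], [-0.0144, 0.0106, 0, 0], [-0.019, 0.0144, 0, 0], [-0.0234, 0.0183, 0, 0]],
])

```text
time: 8.8
ee_pos: [0.5001, -0.0061, 0.1271]
tcp_rot: [-90.0, 0.0, -18.4]
wrist_force: [-1.4, 0.3, 2.1]
opening: 0.0374
```

move_arm([
  [[-0.0043, 0.0042, 0, 0], [-0.0084, 0.0084, 0, 0], [-0.0125, 0.0128, 0, 0], [-0.0164, 0.0172, 0, 0], [-0.0201, 0.0218, 0, 0]],
])

```text
time: 9.3
ee_pos: [0.4811, 0.0002, 0.1053]
tcp_rot: [-90.0, 0.0, -18.4]
wrist_force: [-2.0, 1.0, 1.4]
opening: 0.0374
```

```bash
python3 look.py
```

```text
9.3 [4.811e-01 2.000e-04 1.053e-01] [-90.    0.  -18.4] [-2.   1.   1.4] [-0.07  0.31 -0.05] 0.0374
side face n 1456 ((87.21879577636719, 89.12069702148438), (240.34181213378906, 67.93282318115234), 37.039615631103516)
lowest [[0.0, 5.0], [7.0, 9.0], [2.0, 9.0], [-2.0, 11.0], [-3.0, 12.0]]
box [[-29.0, 44.0], [12.0, -10.0], [204.0, 134.0], [163.0, 189.0]]
```

move_arm([
  [[-0.0018, 0.0023, 0, 0], [-0.0036, 0.0047, 0, 0], [-0.0053, 0.0071, 0, 0], [-0.007, 0.0095, 0, 0], [-0.0087, 0.012, 0, 0]],
])

```text
time: 9.85
ee_pos: [0.4731, 0.0029, 0.0936]
tcp_rot: [-90.0, 0.0, -18.4]
wrist_force: [-2.5, 0.3, 2.1]
opening: 0.0374
```

move_arm([
  [[-0.0012, 0.0019, 0, 0], [-0.0024, 0.0038, 0, 0], [-0.0036, 0.0057, 0, 0], [-0.0048, 0.0076, 0, 0], [-0.0058, 0.0094, 0, 0]],
])

```text
time: 10.35
ee_pos: [0.4676, 0.0047, 0.0842]
tcp_rot: [-90.0, 0.0, -18.4]
wrist_force: [-3.5, 1.2, 1.4]
opening: 0.0374
```

```bash
python3 look.py pics/b3.png
```

```text
10.35 [0.4676 0.0047 0.0842] [-90.    0.  -18.4] [-3.5  1.2  1.4] [ 0.03  0.35 -0.04] 0.0374
side face n 1476 ((97.86529541015625, 80.85487365722656), (246.90440368652344, 97.6100845336914), 39.68117141723633)
lowest [[2.0, 4.0], [4.0, 7.0], [1.0, 9.0], [10.0, 9.0], [2.0, 11.0]]
box [[-28.0, 40.0], [34.0, -36.0], [224.0, 122.0], [162.0, 197.0]]
```

View pics/b3.png

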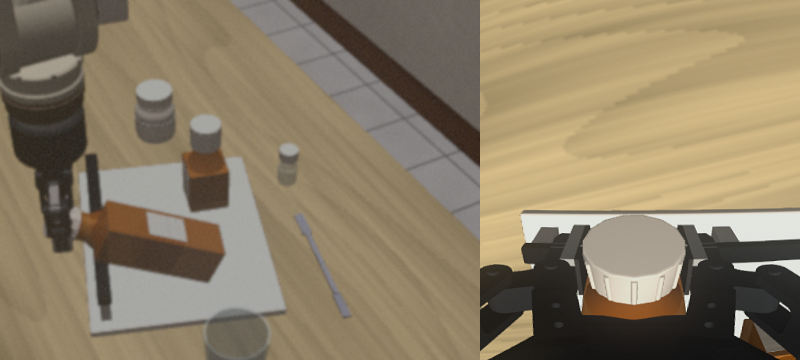

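The bottle is at about 1.18 rad, just above the bar. From here I go in small steps and watch the upward force for contact.

move_arm([
  [[-0.0005, 0.0008, 0, 0], [-0.0009, 0.0016, 0, 0], [-0.0014, 0.0024, 0, 0], [-0.0018, 0.0032, 0, 0], [-0.0018, 0.0032, 0, 0]],
])

```text
time: 10.95
ee_pos: [0.4659, 0.0053, 0.0811]
tcp_rot: [-90.0, 0.0, -18.4]
wrist_force: [-1.7, -0.6, 1.3]
opening: 0.0378
```

move_arm([
  [[-0.0004, 0.0008, 0, 0], [-0.0008, 0.0016, 0, 0], [-0.0012, 0.0024, 0, 0], [-0.0016, 0.0032, 0, 0], [-0.0016, 0.0032, 0, 0]],
])

```text
time: 11.45
ee_pos: [0.4644, 0.0058, 0.0778]
tcp_rot: [-90.0, 0.0, -18.4]
wrist_force: [-2.9, 0.6, 1.6]
opening: 0.0374
```

move_arm([
  [[-0.0004, 0.0008, 0, 0], [-0.0007, 0.0016, 0, 0], [-0.0007, 0.0016, 0, 0]],
])

```text
time: 11.75
ee_pos: [0.4638, 0.006, 0.0763]
tcp_rot: [-90.0, 0.0, -18.4]
wrist_force: [-2.5, 0.6, 1.6]
opening: 0.0375
```

```bash
cat > slope.py <<'E'
from workcell import *
import numpy as np
from h import *
o=get_obs();print(o["time"],o["ee_pos"].round(4),o["wrist_force"].round(1),o["torque"].round(2))
ux=np.array([.95,-.314]);uy=np.array([.314,.95]);b=np.array([.642,-.054])-.025*ux
for n in("side","top"):
    c=camera(n);P=cloud(c);f=-((P[...,:2]-b)@ux);y=(P[...,:2]-b)@uy
    m=(abs(y)<.018)&(f>.005)&(f<.1)&(P[...,2]>.06)&(P[...,2]<.14)
    a=np.polyfit(f[m],P[...,2][m]-.01,1);print(n,m.sum(),"tilt",round(np.pi/2-np.arctan(a[0]),3),"perp mm",round(1000*a[1]*np.cos(np.arctan(a[0])),1),"resid",np.std(P[...,2][m]-.01-np.polyval(a,f[m])).round(4))
    if n=="top":
        q=(P[...,2]>.045)&(P[...,2]<.053)&(c["color"].max(-1)<70)&(f>.08)&(f<.15)&(y>.045)&(y<.2)
        print("bar f",np.percentile(f[q],[2,50,98]).round(4),"z",np.median(P[...,2][q]))
E
python3 slope.py
```

```text
11.75 [0.4638 0.006  0.0763] [-2.5  0.6  1.6] [0.06 0.22 0.05]
side 835 tilt 1.212 perp mm 50.2 resid 0.0013
top 1155 tilt 1.209 perp mm 50.5 resid 0.0016
bar f [0.1142 0.1209 0.1276] z 0.04910771609287956
```

move_arm([
  [[-0.0003, 0.0007, 0, 0], [-0.0006, 0.0014, 0, 0], [-0.0009, 0.0021, 0, 0], [-0.0012, 0.0028, 0, 0], [-0.0012, 0.0028, 0, 0]],
])

```text
time: 12.35
ee_pos: [0.4626, 0.0064, 0.0735]
tcp_rot: [-90.0, 0.0, -18.4]
wrist_force: [-2.2, 1.4, 0.3]
opening: 0.0377
```

move_arm([
  [[-0.0003, 0.0007, 0, 0], [-0.0006, 0.0014, 0, 0], [-0.0006, 0.0014, 0, 0]],
])

```text
time: 12.65
ee_pos: [0.462, 0.0066, 0.0721]
tcp_rot: [-90.0, 0.0, -18.4]
wrist_force: [-1.7, 1.0, 0.6]
opening: 0.0371
```

```bash
python3 slope.py
```

```text
12.65 [0.462  0.0066 0.0721] [-1.7  1.   0.6] [ 0.02  0.26 -0.05]
side 817 tilt 1.234 perp mm 50.0 resid 0.0013
top 1149 tilt 1.234 perp mm 50.4 resid 0.0016
bar f [0.1142 0.1209 0.1276] z 0.04908661033860329
```

Tilt is 1.234 rad and contact should come at about 1.24. I keep going until the upward force climbs.

move_arm([
  [[-0.0003, 0.0007, 0, 0], [-0.0006, 0.0014, 0, 0], [-0.0006, 0.0014, 0, 0]],
])

```text
time: 13.05
ee_pos: [0.4616, 0.0068, 0.0709]
tcp_rot: [-90.0, -0.0, -18.4]
wrist_force: [-1.0, -0.6, 1.5]
opening: 0.0375
```

move_arm([
  [[-0.0003, 0.0007, 0, 0], [-0.0006, 0.0014, 0, 0], [-0.0006, 0.0014, 0, 0]],
])

```text
time: 13.35
ee_pos: [0.4614, 0.0069, 0.0701]
tcp_rot: [-90.0, -0.1, -18.4]
wrist_force: [-3.3, -0.4, 7.9]
opening: 0.0376
```

```bash
python3 slope.py
```

```text
13.35 [0.4614 0.0069 0.0701] [-3.3 -0.4  7.9] [-0.14  0.27 -0.06]
side 831 tilt 1.249 perp mm 50.8 resid 0.0013
top 1150 tilt 1.249 perp mm 51.3 resid 0.0015
bar f [0.1142 0.1209 0.1276] z 0.0490373379183946
```

Contact is clear: Fz rose from about 1 to 8 N and the arm stopped short of its target. I back off the last millimetre so the foot isn't levered up.

move_arm([
  [[0.0002, -0.0006, 0, 0], [0.0004, -0.0012, 0, 0], [0.0004, -0.0012, 0, 0]],
])

```text
time: 13.75
ee_pos: [0.4616, 0.0068, 0.0706]
tcp_rot: [-90.0, -0.0, -18.4]
wrist_force: [-0.3, -1.0, 1.4]
opening: 0.0374
```

```bash
python3 slope.py
```

```text
13.75 [0.4616 0.0068 0.0706] [-0.3 -1.   1.4] [-0.13 -0.32 -0.07]
side 825 tilt 1.242 perp mm 50.2 resid 0.0013
top 1149 tilt 1.241 perp mm 50.5 resid 0.0015
bar f [0.1142 0.1208 0.1275] z 0.0490929708351488
```

move_arm([
  [[0, 0, 0, 0], [0, 0, 0, 0], [0, 0, 0, 0], [0, 0, 0, 0]],
], claw=0.044)

```text
time: 14.25
ee_pos: [0.4612, 0.0068, 0.0704]
tcp_rot: [-90.0, 0.0, -18.4]
wrist_force: [0.2, -0.2, -0.1]
opening: 0.0439
```

```bash
python3 slope.py
```

```text
14.25 [0.4612 0.0068 0.0704] [ 0.2 -0.2 -0.1] [ 0.01 -0.06  0.01]
side 829 tilt 1.243 perp mm 50.1 resid 0.0013
top 1153 tilt 1.237 perp mm 50.2 resid 0.0016
bar f [0.1142 0.1208 0.1276] z 0.04922049711430887
```

move_arm([
  [[0, 0, 0, 0], [0, 0, 0, 0], [0, 0, 0, 0], [0, 0, 0, 0], [0, 0, 0, 0]],
], claw=0.08)

```text
time: 14.85
ee_pos: [0.4613, 0.0068, 0.0706]
tcp_rot: [-90.0, -0.0, -18.4]
wrist_force: [0.8, -0.5, -0.5]
opening: 0.0802
```

move_arm([
  [[0, -0.02, 0, 0], [0, -0.05, 0, 0], [0, -0.09, 0, 0], [0, -0.13, 0, 0], [0, -0.17, 0, 0]],
])

```text
time: 15.35
ee_pos: [0.4611, 0.0068, 0.2422]
tcp_rot: [-90.0, -0.0, -18.4]
wrist_force: [1.1, 0.4, 0.1]
opening: 0.08
```

move_arm([
  [[0, -0.02, 0, 0], [0, -0.02, 0, 0], [0, -0.02, 0, 0], [0, -0.02, 0, 0], [0, -0.02, 0, 0]],
])

```text
time: 15.85
ee_pos: [0.4609, 0.0068, 0.2593]
tcp_rot: [-90.0, 0.1, -18.4]
wrist_force: [0.5, 0.8, -0.1]
opening: 0.08
```

```bash
python3 slope.py; python3 look.py pics/end.png
```

```text
15.85 [0.4609 0.0068 0.2593] [ 0.5  0.8 -0.1] [-0.   -0.05 -0.  ]
side 821 tilt 1.242 perp mm 50.1 resid 0.0013
top 1157 tilt 1.237 perp mm 50.2 resid 0.0015
bar f [0.1142 0.1207 0.1273] z 0.04919640632040889
15.95 [0.461  0.0068 0.2598] [-90.    0.1 -18.4] [-0.3  0.5 -0.1] [ 0.01  0.   -0.02] 0.0799
side face n 1230 ((79.74018096923828, 57.45793151855469), (188.89785766601562, 50.49809265136719), 17.277931213378906)
lowest [[3.0, 7.0], [2.0, 9.0], [9.0, 9.0], [7.0, 10.0], [6.0, 11.0]]
box [[-18.0, 54.0], [-3.0, 5.0], [177.0, 61.0], [162.0, 110.0]]
```

View pics/end.png

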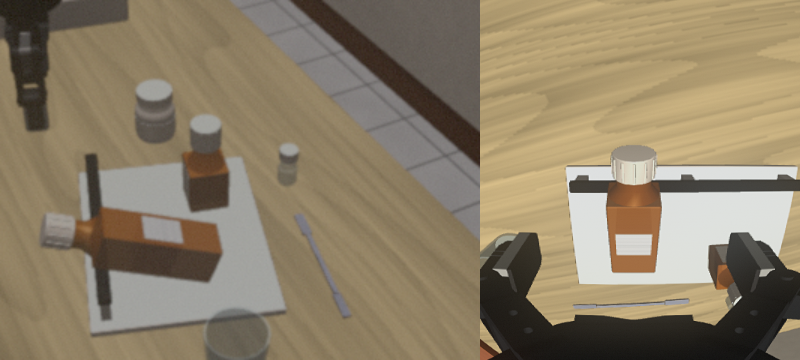

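The tall bottle lies on the bar with the gripper clear above it. The short bottle stands, and the jar, vial, spatula and beaker are where they were.

```bash
python3 -c "
from workcell import *
print(job_done())"
```

```text
the job is handed in; nothing more can be done
None
```

The tall bottle now lies on its side against the stop bar, and I handed the job in at about 16 s of the 54 s allowed.

**How:** I pinched the cap lightly at 20 N with the fingertips and used it as a hinge. I swung it along the arc about the foot edge down to the bar, using millimetre steps near contact. When the upward force rose to about 8 N on the bar, I backed off half a millimetre, opened the fingers and rose clear.

**Last checks:**
- **Tilt:** it was 1.242 rad before release and 1.24 rad after, in both the side and top views, so nothing dropped on release.
- **Foot:** it stayed within a few mm of where it stood.
- **Other things:** in the pictures the short bottle is upright, and the beaker, jar, vial and spatula look unmoved; I did not measure them again.

**Disagreements:**
- **Contact angle:** I had predicted contact at about 1.22 rad, but it came at 1.24 rad because the bar is a few mm farther from the foot than my first estimate.
- **Foot lift:** pressing onto the bar seems to have raised the foot by under 1 mm before I backed off.

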